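Free a jammed battery pack from its charger

TASK

The tall battery pack has jammed in its bay of the two-bay charger, and the charger only rests on its mounting plate, so a straight pull would lift the whole charger off. Grip the tall pack and rock it, tilting it side to side along the charger's length, both ways and several times, easing it upwards until it frees, while the charger stays down on its plate and the short pack, the other bay's pack, stays seated and everything else stays where it is. Finish while still holding the tall pack upright above its bay, with its foot about 2 cm clear of the charger's top; do not put it down.

Things in the scene. Friction and masses are not known exactly. Their poses are not given: they have to be found in the camera images.
- tall_pack: the jammed battery pack: upright grey plastic slab, 22 (x) x 50 (y) x 95 mm (z); about 0.16 kg. Origin at the centre of its foot, z up, x its thin direction. Seated, its foot is 26 mm below the charger's top, so 69 mm stand out above the top.
- tall_pack_top (a point): centre of the tall pack's top face, 95 mm above its foot
- short_pack: the other battery pack, of the same grey plastic: 17 (x) x 50 (y) x 52 mm (z), origin at the centre of its foot; it sits loosely in the other bay and stands 26 mm out of the charger's top. It must stay seated.
- charger_rim (a point): centre of the charger's flat top, midway between the two bays, 48 mm above the table. The charger is a black plastic block 100 (x) x 200 (y) x 42 mm (z) on an aluminium mounting plate 130 x 230 x 6 mm fixed to the table. Axes: x across it, y along its length (the two bays lie side by side along y), z up. It cannot shift or turn, only lift straight up off its plate.
- bay_a (a point): centre of the mouth of one bay, level with the charger's top, 48 mm to +y of charger_rim; same axes. Each bay is 26 mm deep, 60 mm long along y (5 mm of play at each end of a pack, which can be rocked about 8, at most 12, degrees each way along y) and 24.4 mm wide along x. A seated pack stands on a ridge 24 mm long along y.
- bay_b (a point): the same for the other bay, 48 mm to -y of charger_rim; either bay may hold the tall pack. Sprung shoes press the tall pack's wide faces, 4 to 16 mm above the floor; they give a few mm along x. Their friction resists a straight pull of 17 to 24 N, but much less while the pack is being tilted (about a point 10 mm above its foot): it climbs 1 to 2.5 mm a swing and stays. Risen 16 mm it is free of them.
- charger (a joint): how far the charger has lifted off its plate, m: 0 = resting on it. It weighs about 1.2 kg; a pull of 13 to 16 N on the seated tall pack lifts charger and packs together. It sinks back by itself when the pull eases.
- terminal: bystander: black handheld terminal lying flat beyond the charger, 160 x 74 x 24 mm, origin at the centre of its underside
- pill_bottle: bystander: amber bottle 48 mm in diameter, 75 mm high, standing beyond one end (+y) of the charger, origin at the centre of its underside
- carton: bystander: white carton 70 x 45 x 50 mm beyond the other end (-y) of the charger, origin at the centre of its underside
- jar: bystander: white jar 64 mm in diameter, 90 mm high, on the left of the table, origin at the centre of its underside
- long_carton: bystander: brown carton 150 x 60 x 40 mm on the right of the table, origin at the centre of its underside
Things that resemble listed ones, but are neither listed nor needed, are in the scene too. Leave any blue look-alike of the tall_pack alone. Leave any red or yellow look-alike of the short_pack alone.

How it is judged:
On the way, in this order (a step that is already met when the one before it is completed fails the run):
1. still in its bay, the tall pack has been rocked to the bays' +y side (top at least 6 mm over) (z of tall_pack in the frame of charger_rim below 0 m and (y of tall_pack_top in the frame of charger_rim above 0.054 m or y of tall_pack_top in the frame of charger_rim between -0.042 and 0 m)), for 0.02 s.
2. still in its bay, it has been rocked to the -y side (top at least 6 mm over) (z of tall_pack in the frame of charger_rim below 0 m and (y of tall_pack_top in the frame of charger_rim below -0.054 m or y of tall_pack_top in the frame of charger_rim between 0 and 0.042 m)), for 0.02 s.
3. the tall pack is out, its foot clear of the charger's top (z of tall_pack in the frame of charger_rim above 0.006 m), for 0.2 s.
At the end, for the whole second after the job is handed in: The fingers hold the tall pack still and upright (within 14 degrees) over its bay (within 30 mm), its foot 6 to 45 mm above the charger's top and not touching it; the charger rests on its plate (within 3 mm) and the short pack is seated in its bay (z of tall_pack in the frame of charger_rim between 0.006 and 0.045 m and ((x of tall_pack in the frame of bay_a between -0.03 and 0.03 m and y of tall_pack in the frame of bay_a between -0.03 and 0.03 m and horizontal distance between tall_pack_top and bay_a below 0.045 m) or (x of tall_pack in the frame of bay_b between -0.03 and 0.03 m and y of tall_pack in the frame of bay_b between -0.03 and 0.03 m and horizontal distance between tall_pack_top and bay_b below 0.045 m)) and angle between tall_pack's own z axis and vertical below 0.25 rad and contact force between the fingers and tall_pack above 1 N and contact force between tall_pack and charger below 0.1 N and linear speed of tall_pack below 0.03 m/s and value of joint charger below 0.003 m and z of short_pack in the frame of charger_rim below -0.02 m and angle between short_pack's own z axis and vertical below 0.2 rad); the arm keeps its last pose, push and grip.
It fails at once if the charger lifts more than 8 mm off its plate (value of joint charger above 0.008 m).
It fails at once if the short pack is pulled up 10 mm or more (z of short_pack in the frame of charger_rim above -0.016 m).
It fails at once if a bystander is moved more than 40 mm (distance of any of terminal, pill_bottle, carton, jar, long_carton from where it was at the start of the episode above 0.04 m).
It also fails if it takes over 58 s, if anything falls off the work surface, if the arm or the gripper's body presses on something with over 40 N, if the wrist force passes 120 N, or if a joint passes its speed limit or range.

ROBOT

A 7-joint arm with a two-finger parallel gripper is mounted at the origin on the work surface. World frame = base frame: x ahead of the robot, y to its left, z up, the work surface at z = 0. Lengths are in m, angles in rad, forces in N, time in s.
With the tool pointing down it reaches from about 0.4 to 0.85 m from the base axis. Payload 4.5 kg.
Tool frame: the origin (TCP) lies on the centre line of the jaws, within the pads' length; the fingertips stand 11 mm ahead of it and the grasp point (between the pads) lies 8 mm behind it; z points along the fingers, y is the line along which they close (so a half turn about z gives the same grasp; the last joint's range is limited). The gripper opens to 88 mm and grips with 3 to 60 N. Pads are 18 mm wide; open, the fingers measure 123 mm over their backs; the gripper's body (75 mm by 187 mm) begins 45 mm behind the grasp point.
Start: joints at [-1.279, 0.689, -0.195, 1.565, 0.157, 0.902, -0.215], TCP at [0.159, 0.604, 0.25] pointing down, gripper open.
Joint ranges: [-3.01, 3.01], [-0.46, 2.08], [-1.47, 1.51], [0.13, 2.56], [-1, 4.14], [0.04, 2.09], [-2.66, 2.66]. Speed limits (rad/s): [2.57, 2.57, 3.14, 3.14, 3.14, 3.14, 3.14].

INTERFACE

Orientations are given as a unit quaternion [x, y, z, w].
In Python, from plant import * gives the robot as it stands. The module is installed in compiled form; this text tells all that it offers.
- The arm moves only by the tool send_rows, never from a script. Its argument "motion" is a list of rows, each an object of numbers: "x", "y", "z": the shift along the tool's x, y, z in cm; "rx", "ry", "rz": the turn, a rotation vector about the tool's x, y, z in rad; "jaw": the finger opening in cm, from 0 to 8.81. In form: [{"x": .., "y": .., "z": .., "rx": .., "ry": .., "rz": .., "jaw": ..}, ...]. A call has exactly 5 rows; each row shifts and turns the commanded pose from where the row before left it, along the tool's axes as they then stand; what a row does not reach is not made up. A row lasts 1/10 s, in which the tool goes at most 50 mm and 8.59 degrees, less where a joint would pass 70% of its speed; a pose out of reach is approached as far as the arm can. A call is refused whole if a number of a shift passes 5 or a number of a turn 0.15, either way. A call with a gripper value outside its range is refused whole. The fingers move at their own pace and stop on an object; "grip_force" is the grip in N (left out, the last holds). Time passes only in rows, so rows that do not move let the fingers close, or fill a call up. It gives the time, the measured TCP pose, the force, the opening and the grip force at its end, in the units of the state.
- get_state(): the state, without advancing time (a new reading comes with each control period).
- snapshot(name): name is "scene" or "top" or "wrist"; returns a dict with "img" (384x512x3 uint8, red, green, blue), "vertical_fov" (degrees; the focal length in pixels is half the picture's height over the tangent of half this angle, whatever the lens; pixels are square), "cx", "cy" (the principal point, pixels), "extrinsics" (4x4, takes a point from camera to world coordinates). Camera axes: x right, y up, looking along -z (the intrinsics and any distortion apply to the point x, -y, -z); pixel columns grow to the right and rows downward; lengths in m; the calibration is good to about 2 mm. A picture is of the moment at which its call begins. There is no depth.
- finish_job(): hands the job in; it is judged then, once.
The state is a dict: "clock": time; "q": joint angles; "qd": joint speeds; "joint_torque": joint torques, N m; "tool_pos": TCP position; "eef_rot": TCP orientation; "contact_force": force on the tool from outside, world axes, zero at the start; "moment": the same for the moment, N m; "opening": opening from 0.0 (shut) to 1.0 (fully open); "finger_force": force on a finger pad.
Only numpy, scipy, OpenCV 4.12 (cv2) and the standard library are available. Lean on these libraries where they do the work, as an engineer would, in place of code of your own. Each camera call takes 0.05 s, during which the arm holds its last target. There are 200 camera calls.

## Working session

There is one attempt and no reset: what is moved stays moved. The work goes in short steps, Python scripts to look and compute and a tool call to move; the robot and the scene stay as the last step left them, time stands still between calls to the robot, and variables do not carry over. Pictures are saved under pics/ and viewed, at most 10 in all, crops included, and the job is handed in when it is done.

Besides the shell and the picture viewer there is one more tool, called after "Call:" as a command line: name --argument value ..., lists and objects as JSON in quotes. send_rows: Moves the arm, as the interface text tells. Its arguments: {"type":"object","properties":{"motion":{"type":"array"},"grip_force":{"type":"number"}},"required":["motion"]}

```bash
mkdir -p pics
cat > h.py <<'E'
from plant import *
import numpy as np, cv2
from scipy.spatial.transform import Rotation as R
def save(s,n): cv2.imwrite(f'pics/{n}.png',s['img'][:,:,::-1])
def ray(s,u,v):
    f=192/np.tan(np.radians(s['vertical_fov'])/2); E=np.array(s['extrinsics'])
    d=E[:3,:3]@np.array([(u-s['cx'])/f,-(v-s['cy'])/f,-1]); return E[:3,3],d
def onz(s,u,v,z):
    o,d=ray(s,u,v); return o+d*(z-o[2])/d[2]
E
python3 - <<'E'
from h import *
import pickle
for n in ('scene','top'):
    s=snapshot(n); save(s,n+'0'); pickle.dump(s,open(n+'0.pkl','wb')); print(n,{k:v for k,v in s.items() if k!='img'})
print(get_state())
E
```

```text
scene {'vertical_fov': 57.83745617703959, 'cx': 252.7925481721803, 'cy': 192.61461781593118, 'extrinsics': array([[-0.43887558, -0.56089274,  0.70198829,  1.33859555],
       [ 0.89849242, -0.26526163,  0.34978227,  0.37418333],
       [-0.00997978,  0.78424206,  0.62037472,  0.73640253],
       [ 0.        ,  0.        ,  0.        ,  1.        ]])}
top {'vertical_fov': 51.216682990301976, 'cx': 252.7113718756171, 'cy': 198.04088830460418, 'extrinsics': array([[-0.02505859,  0.99312049, -0.11438422,  0.41830929],
       [-0.99960323, -0.02636421, -0.00991565, -0.00301338],
       [-0.01286308,  0.11409036,  0.9933871 ,  1.35040955],
       [ 0.        ,  0.        ,  0.        ,  1.        ]])}
{'clock': 0.1, 'q': array([-1.27917805,  0.68989128, -0.19452568,  1.56621281,  0.15728165,
        0.90251585, -0.21506903]), 'qd': array([-2.35586949e-05, -3.36432394e-03,  3.14732839e-04, -3.33348069e-03,
        1.57142709e-03,  1.22847962e-03,  5.74635108e-04]), 'joint_torque': array([-2.85564827e-03, -5.28495240e+01, -1.27120592e+00, -1.53835863e+01,
       -5.25068433e-02,  1.97545960e-03,  5.39709640e-05]), 'tool_pos': array([0.15925316, 0.60380934, 0.24900313]), 'eef_rot': array([ 1.28504331e-01,  9.91708609e-01, -8.17416917e-04, -5.35160641e-05]), 'contact_force': array([ 1.03204812,  0.32473866, -0.7652323 ]), 'moment': array([0.03558794, 0.02448803, 0.03661587]), 'finger_force': 0.0, 'opening': 1.0019676461814173}
```

View pics/top0.png

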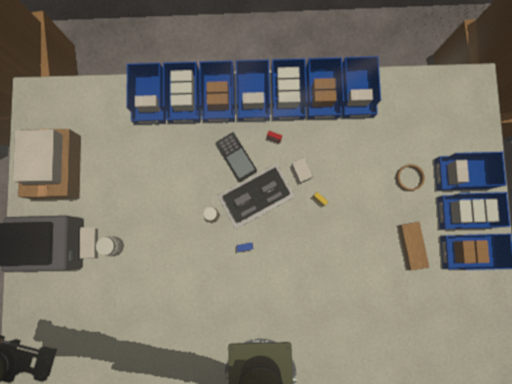

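View pics/scene0.png

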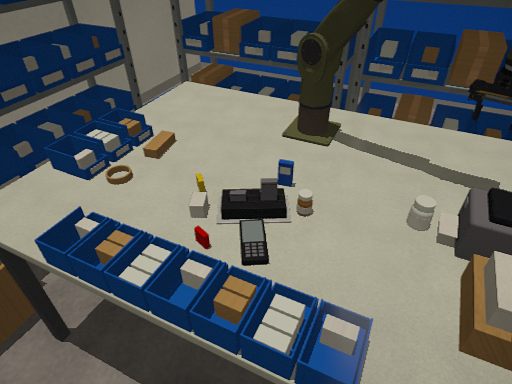

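Run:
```python
from h import *
import pickle
t=pickle.load(open('top0.pkl','rb')); s=pickle.load(open('scene0.pkl','rb'))
a=cv2.resize(t['img'][155:235,200:320],(600,400),interpolation=cv2.INTER_CUBIC)
b=cv2.resize(s['img'][155:235,200:320],(600,400),interpolation=cv2.INTER_CUBIC)
cv2.imwrite('pics/crop.png',cv2.resize(np.vstack([a,b])[:,:,::-1],(450,600)))
for z,n in((.048,'rim'),):
  g=t['img'].max(2); m=(g<60).astype(np.uint8); m[:160]=0;m[235:]=0;m[:,:215]=0;m[:,300:]=0
  # keep largest component below terminal
  c,_=cv2.findContours(m,cv2.RETR_EXTERNAL,cv2.CHAIN_APPROX_NONE)
  for k in c:
    if cv2.contourArea(k)>100:
      P=np.array([onz(t,*p[0],z)[:2] for p in k],np.float32); print(cv2.boundingRect(k),cv2.minAreaRect(P))
```

```text
(no output)
```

View pics/crop.png

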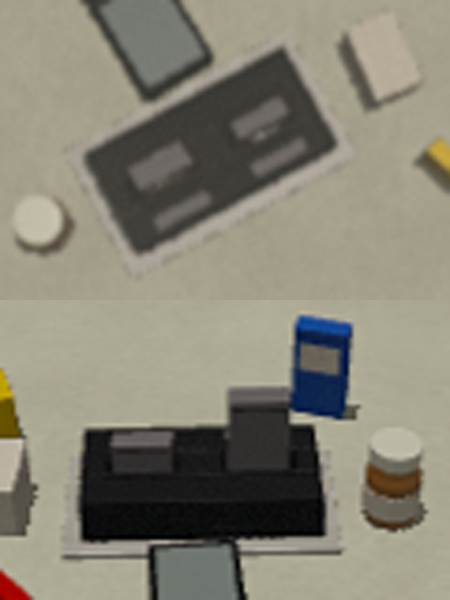

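Run:
```python
from h import *
import pickle
t=pickle.load(open('top0.pkl','rb')); s=pickle.load(open('scene0.pkl','rb'))
C=[onz(t,200+u/3.75,155+v/3.75,.048) for u,v in((287,48),(337,145),(140,252),(87,157))]
print(np.round(C,3),np.mean(C,0)); d=C[3]-C[0]+C[2]-C[1]; print(np.degrees(np.arctan2(d[1],d[0])))
# tall top
print('tall',onz(t,200+161/3.75,155+163/3.75,.117),onz(s,200+259/3.75,155+(396-300)/3.75,.117),'short',onz(t,200+260/3.75,155+116/3.75,.074))
for n,u,v,z in(('bottle',40,222,.075),('term',155,98,.024),('carton',380,55,.05)): print(n,onz(t,200+u/3.75,155+v/3.75,z))
```

```text
[[ 0.667 -0.071  0.048]
 [ 0.579 -0.112  0.048]
 [ 0.491  0.062  0.048]
 [ 0.575  0.107  0.048]] [ 0.57782379 -0.00362735  0.048     ]
117.21016007704905
tall [0.55980734 0.03963632 0.117     ] [0.5645856  0.04360283 0.117     ] short [ 0.60305704 -0.04471393  0.074     ]
bottle [0.51678694 0.14529955 0.075     ]
term [0.629058   0.04691144 0.024     ]
carton [ 0.65772137 -0.15228536  0.05      ]
```

Call:
send_rows --motion '[{"rz": 0.14},{"rz": 0.14},{"rz": 0.14},{"rz": 0.14},{"rz": 0.14}]' --grip_force 40

```text
schema error: expected keys x, y, z, rx, ry, rz, jaw
```

Call:
send_rows --motion '[{"rz": 0.14},{"rz": 0.14},{"rz": 0.14},{"rz": 0.14},{"rz": 0.14}]'

```text
schema error: expected keys x, y, z, rx, ry, rz, jaw
```

Call:
send_rows --motion '[{"rz": 0.14},{"rz": 0.14},{"rz": 0.14},{"rz": 0.14},{"rz": 0.14}]'

```text
schema error: expected keys x, y, z, rx, ry, rz, jaw
```

Call:
send_rows --motion '[{"rz": 0.14},{"rz": 0.14},{"rz": 0.03},{},{}]'

```text
schema error: expected keys x, y, z, rx, ry, rz, jaw
```

Call:
send_rows --motion '[{"x": 0,"y": 0,"z": 0,"rx": 0,"ry": 0,"rz": 0.14,"jaw": 8.8},{"x": 0,"y": 0,"z": 0,"rx": 0,"ry": 0,"rz": 0.14,"jaw": 8.8},{"x": 0,"y": 0,"z": 0,"rx": 0,"ry": 0,"rz": 0.14,"jaw": 8.8},{"x": 0,"y": 0,"z": 0,"rx": 0,"ry": 0,"rz": 0.14,"jaw": 8.8},{"x": 0,"y": 0,"z": 0,"rx": 0,"ry": 0,"rz": 0.14,"jaw": 8.8}]' --grip_force 40

```text
clock: 0.6
tool_pos: [0.1592, 0.604, 0.2493]
eef_rot: [0.463, 0.886, -0.0, 0.0]
contact_force: [-0.4, 0.3, 0.1]
opening: 0.998
finger_force: 0.0
```

Call:
send_rows --motion '[{"x": 0,"y": 0,"z": 0,"rx": 0,"ry": 0,"rz": 0.14,"jaw": 8.8},{"x": 0,"y": 0,"z": 0,"rx": 0,"ry": 0,"rz": 0.14,"jaw": 8.8},{"x": 0,"y": 0,"z": 0,"rx": 0,"ry": 0,"rz": 0.14,"jaw": 8.8},{"x": 0,"y": 0,"z": 0,"rx": 0,"ry": 0,"rz": 0.14,"jaw": 8.8},{"x": 0,"y": 0,"z": 0,"rx": 0,"ry": 0,"rz": 0.14,"jaw": 8.8}]'

```text
clock: 1.1
tool_pos: [0.1591, 0.604, 0.2493]
eef_rot: [0.739, 0.674, -0.0, 0.0]
contact_force: [-0.7, -0.9, -0.2]
opening: 1.0
finger_force: 0.0
```

Call:
send_rows --motion '[{"x": 0,"y": 0,"z": 0,"rx": 0,"ry": 0,"rz": 0.14,"jaw": 8.8},{"x": 0,"y": 0,"z": 0,"rx": 0,"ry": 0,"rz": 0.14,"jaw": 8.8},{"x": 0,"y": 0,"z": 0,"rx": 0,"ry": 0,"rz": 0.14,"jaw": 8.8},{"x": 0,"y": 0,"z": 0,"rx": 0,"ry": 0,"rz": 0.14,"jaw": 8.8},{"x": 0,"y": 0,"z": 0,"rx": 0,"ry": 0,"rz": 0.14,"jaw": 8.8}]'

```text
clock: 1.6
tool_pos: [0.159, 0.6041, 0.2493]
eef_rot: [0.925, 0.379, -0.0, 0.0]
contact_force: [0.8, 1.0, -0.7]
opening: 1.0
finger_force: 0.0
```

Call:
send_rows --motion '[{"x": 0,"y": 0,"z": 0,"rx": 0,"ry": 0,"rz": 0.14,"jaw": 8.8},{"x": 0,"y": 0,"z": 0,"rx": 0,"ry": 0,"rz": 0.14,"jaw": 8.8},{"x": 0,"y": 0,"z": 0,"rx": 0,"ry": 0,"rz": 0.03,"jaw": 8.8},{"x": 0,"y": 0,"z": 0,"rx": 0,"ry": 0,"rz": 0,"jaw": 8.8},{"x": 0,"y": 0,"z": 0,"rx": 0,"ry": 0,"rz": 0,"jaw": 8.8}]'

```text
clock: 2.1
tool_pos: [0.1592, 0.6043, 0.2496]
eef_rot: [0.972, 0.236, -0.0, 0.0]
contact_force: [-0.6, -0.2, -0.0]
opening: 0.996
finger_force: 0.0
```

Call:
send_rows --motion '[{"x": 0.7,"y": 4.5,"z": 0,"rx": 0,"ry": 0,"rz": 0,"jaw": 8.8},{"x": 0.7,"y": 4.5,"z": 0,"rx": 0,"ry": 0,"rz": 0,"jaw": 8.8},{"x": 0.7,"y": 4.5,"z": 0,"rx": 0,"ry": 0,"rz": 0,"jaw": 8.8},{"x": 0.7,"y": 4.5,"z": 0,"rx": 0,"ry": 0,"rz": 0,"jaw": 8.8},{"x": 0.7,"y": 4.5,"z": 0,"rx": 0,"ry": 0,"rz": 0,"jaw": 8.8}]'

```text
clock: 2.6
tool_pos: [0.294, 0.4187, 0.25]
eef_rot: [0.972, 0.236, 0.0, -0.0]
contact_force: [1.0, 0.5, 0.1]
opening: 0.999
finger_force: 0.0
```

Call:
send_rows --motion '[{"x": 0.7,"y": 4.5,"z": 0,"rx": 0,"ry": 0,"rz": 0,"jaw": 8.8},{"x": 0.7,"y": 4.5,"z": 0,"rx": 0,"ry": 0,"rz": 0,"jaw": 8.8},{"x": 0.7,"y": 4.5,"z": 0,"rx": 0,"ry": 0,"rz": 0,"jaw": 8.8},{"x": 0.7,"y": 4.5,"z": 0,"rx": 0,"ry": 0,"rz": 0,"jaw": 8.8},{"x": 0.7,"y": 4.5,"z": 0,"rx": 0,"ry": 0,"rz": 0,"jaw": 8.8}]'

```text
clock: 3.1
tool_pos: [0.428, 0.2344, 0.25]
eef_rot: [0.972, 0.236, 0.0, -0.0]
contact_force: [1.6, 0.1, 0.4]
opening: 0.999
finger_force: 0.0
```

Call:
send_rows --motion '[{"x": 0.7,"y": 4.5,"z": 0,"rx": 0,"ry": 0,"rz": 0,"jaw": 8.8},{"x": 0.7,"y": 4.5,"z": 0,"rx": 0,"ry": 0,"rz": 0,"jaw": 8.8},{"x": 0.7,"y": 4.5,"z": 0,"rx": 0,"ry": 0,"rz": 0,"jaw": 8.8},{"x": 0.6,"y": 4.5,"z": 0,"rx": 0,"ry": 0,"rz": 0,"jaw": 8.8},{"x": 0,"y": 4.5,"z": 0,"rx": 0,"ry": 0,"rz": 0,"jaw": 8.8}]'

```text
clock: 3.6
tool_pos: [0.5552, 0.0466, 0.2499]
eef_rot: [0.972, 0.236, 0.001, -0.0]
contact_force: [0.3, 1.5, -0.2]
opening: 0.999
finger_force: 0.0
```

Run:
```python
from h import *
import pickle
s=snapshot('wrist'); s=snapshot('wrist'); save(s,'w0'); pickle.dump(s,open('w0.pkl','wb')); print(s['extrinsics'],s['vertical_fov'],s['cx'],s['cy'])
t=get_state(); print(t['tool_pos'],t['eef_rot'],t['q'])
```

```text
[[ 0.4481067   0.86389753  0.22995964  0.61871919]
 [-0.89392802  0.43022666  0.12568894  0.06746283]
 [ 0.0096476  -0.26188942  0.96504966  0.38537047]
 [ 0.          0.          0.          1.        ]] 67.13639767740852 256.16132101486045 192.65273944402512
[0.55644639 0.03950023 0.25055587] [0.97318269 0.23001027 0.00156576 0.00287749] [-0.3876801   0.62625708  0.38995708  1.79247488 -0.31468375  0.78046021
 -0.94645244]
```

View pics/w0.png

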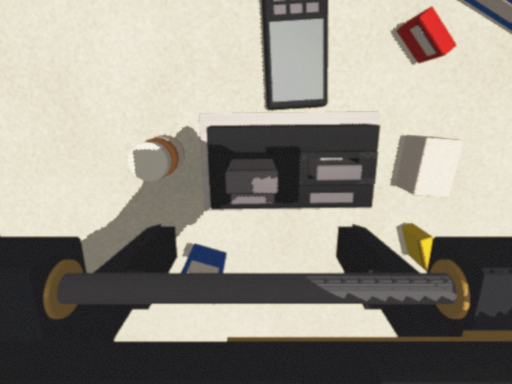

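Run:
```python
from h import *
import pickle
s=pickle.load(open('w0.pkl','rb'))
a=s['img'][115:215,195:385]; a=np.clip(a.astype(float)*2.2,0,255).astype(np.uint8)
cv2.imwrite('pics/w0c.png',cv2.resize(a,(760,400),interpolation=cv2.INTER_CUBIC)[:,:,::-1])
```

```text
(no output)
```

View pics/w0c.png

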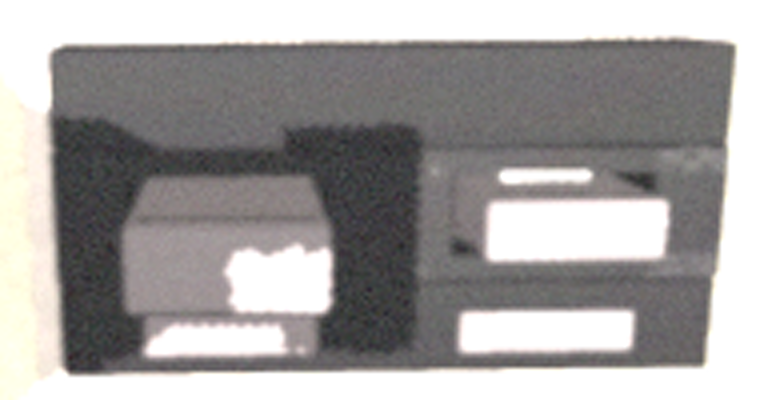

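Run:
```python
from h import *
import pickle
s=pickle.load(open('w0.pkl','rb'))
f=lambda u,v,z:onz(s,195+u/4,115+v/4,z)[:2]
T=[f(124,220,.117),f(329,220,.117),f(331,313,.117),f(122,313,.117)]; S=[f(485,198,.074),f(667,198,.074),f(667,262,.074),f(485,262,.074)]
for P in(T,S):
  P=np.array(P); d=P[1]-P[0]+P[2]-P[3]; print(P.mean(0),np.linalg.norm(d)/2,np.linalg.norm(P[3]-P[0]),np.degrees(np.arctan2(d[1],d[0])))
print((np.mean(T,0)+np.mean(S,0))/2)
y=R.from_quat([0.97318269,0.23001027,0.00156576,0.00287749]).as_matrix()[:,1];print(y,np.degrees(np.arctan2(y[1],y[0])), get_state()['tool_pos'],get_state()['eef_rot'])
```

```text
[0.56246241 0.04116911] 0.049228142081873816 0.022686411586940795 -63.504734462985375
[ 0.60549609 -0.04426053] 0.050084062238274704 0.017873766639824054 -63.48605634625731
[ 0.58397925 -0.00154571]
[ 0.44767501 -0.89417399  0.00632093] -63.40481412215591 [0.55644639 0.03950023 0.25055587] [0.97318269 0.23001027 0.00156576 0.00287749]
```

Call:
send_rows --motion '[{"x": 0.55,"y": 0.1,"z": 0,"rx": 0,"ry": 0,"rz": 0,"jaw": 8.8},{"x": 0,"y": 0,"z": 4.0,"rx": 0,"ry": 0,"rz": 0,"jaw": 8.8},{"x": 0,"y": 0,"z": 4.0,"rx": 0,"ry": 0,"rz": 0,"jaw": 8.8},{"x": 0,"y": 0,"z": 4.0,"rx": 0,"ry": 0,"rz": 0,"jaw": 8.8},{"x": 0,"y": 0,"z": 3.8,"rx": 0,"ry": 0,"rz": 0,"jaw": 8.8}]'

```text
clock: 4.2
tool_pos: [0.5586, 0.0527, 0.0902]
eef_rot: [0.972, 0.237, 0.0, -0.001]
contact_force: [0.3, 0.3, -0.0]
opening: 1.001
finger_force: 0.0
```

Call:
send_rows --motion '[{"x": 0,"y": 0,"z": 0,"rx": 0,"ry": 0,"rz": 0,"jaw": 8.8},{"x": 0,"y": 0,"z": 0,"rx": 0,"ry": 0,"rz": 0,"jaw": 6.2},{"x": 0,"y": 0,"z": 0,"rx": 0,"ry": 0,"rz": 0,"jaw": 6.2},{"x": 0,"y": 0,"z": 0,"rx": 0,"ry": 0,"rz": 0,"jaw": 6.2},{"x": 0,"y": 0,"z": 0,"rx": 0,"ry": 0,"rz": 0,"jaw": 6.2}]'

```text
clock: 4.7
tool_pos: [0.5611, 0.0485, 0.0937]
eef_rot: [0.972, 0.234, 0.003, 0.001]
contact_force: [1.9, -2.1, 1.9]
opening: 0.707
finger_force: 1.3
```

Run:
```python
from h import *
t=get_state(); print(t['tool_pos'],t['eef_rot'],t['contact_force'],t['opening'])
s=snapshot('scene'); 
a=np.clip(s['img'][135:235,200:320]*1.6,0,255).astype(np.uint8)
w=np.clip(snapshot('wrist')['img']*1.6,0,255).astype(np.uint8)
cv2.imwrite('pics/g0.png',np.hstack([cv2.resize(a,(400,333)),cv2.resize(w,(400,333))])[:,:,::-1])
```

```text
[0.56112371 0.04854515 0.09366469] [0.97213519 0.23440342 0.00256459 0.00128012] [ 1.92503848 -2.10710265  1.90706992] 0.7069407579634117
```

View pics/g0.png

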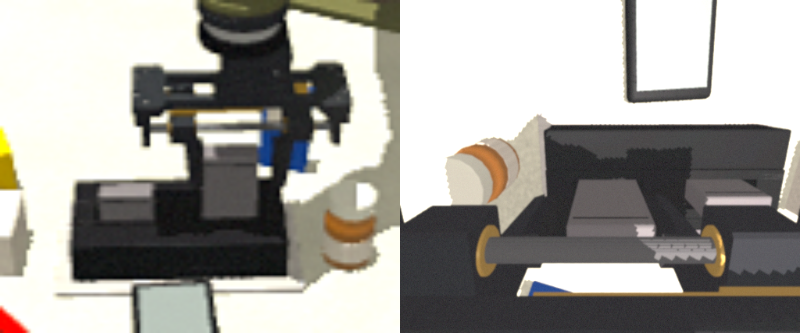

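Call:
send_rows --motion '[{"x": 0,"y": 0,"z": 0,"rx": 0,"ry": 0,"rz": 0,"jaw": 7.5},{"x": 0,"y": 0.65,"z": 0,"rx": 0,"ry": 0,"rz": 0,"jaw": 7.5},{"x": 0,"y": 0,"z": 0,"rx": 0,"ry": 0,"rz": 0,"jaw": 7.0},{"x": 0,"y": 0,"z": 0,"rx": 0,"ry": 0,"rz": 0,"jaw": 7.0},{"x": 0,"y": 0,"z": 0,"rx": 0,"ry": 0,"rz": 0,"jaw": 7.0}]'

```text
clock: 5.3
tool_pos: [0.5616, 0.0441, 0.0914]
eef_rot: [0.972, 0.235, -0.0, -0.0]
contact_force: [0.5, -0.5, 0.3]
opening: 0.797
finger_force: 0.0
```

Call:
send_rows --motion '[{"x": 0,"y": 0,"z": 0,"rx": 0,"ry": 0,"rz": 0,"jaw": 5.4},{"x": 0,"y": 0,"z": 0,"rx": 0,"ry": 0,"rz": 0,"jaw": 5.4},{"x": 0,"y": 0,"z": 0,"rx": 0,"ry": 0,"rz": 0,"jaw": 5.4},{"x": 0,"y": 0,"z": 0,"rx": 0,"ry": 0,"rz": 0,"jaw": 5.4},{"x": 0,"y": 0,"z": 0,"rx": 0,"ry": 0,"rz": 0,"jaw": 5.4}]'

```text
clock: 5.8
tool_pos: [0.5619, 0.0439, 0.0917]
eef_rot: [0.972, 0.235, 0.0, -0.0]
contact_force: [0.4, 0.1, 0.7]
opening: 0.61
finger_force: 0.0
```

Call:
send_rows --motion '[{"x": 0,"y": 0.1,"z": 0,"rx": 0,"ry": 0,"rz": 0,"jaw": 5.2},{"x": 0,"y": 0,"z": 0,"rx": 0,"ry": 0,"rz": 0,"jaw": 4.5},{"x": 0,"y": 0,"z": 0,"rx": 0,"ry": 0,"rz": 0,"jaw": 4.5},{"x": 0,"y": 0,"z": 0,"rx": 0,"ry": 0,"rz": 0,"jaw": 4.0},{"x": 0,"y": 0,"z": 0,"rx": 0,"ry": 0,"rz": 0,"jaw": 4.0}]' --grip_force 40

```text
clock: 6.3
tool_pos: [0.5627, 0.0425, 0.0918]
eef_rot: [0.972, 0.235, 0.0, 0.0]
contact_force: [0.0, -1.8, -0.1]
opening: 0.559
finger_force: 40.0
```

Run:
```python
from h import *
t=get_state(); print(t)
```

```text
{'clock': 6.3, 'q': array([-0.2941235 ,  0.86287842,  0.23692637,  1.88305201, -0.42625419,
        0.44443777, -0.84678724]), 'qd': array([-2.68060156e-05,  5.69172390e-04,  2.49795123e-04,  6.59496440e-04,
        2.47315834e-04, -8.22685731e-04, -7.46947061e-04]), 'joint_torque': array([-1.07900541e+00, -5.15098643e+01,  3.66793044e+00, -7.52464771e+00,
       -2.57832371e-01,  3.31039689e-01, -1.50034600e-02]), 'tool_pos': array([0.56266658, 0.0424771 , 0.09179384]), 'eef_rot': array([9.72115775e-01, 2.34501102e-01, 2.43888080e-04, 3.04466565e-04]), 'contact_force': array([ 0.0312395 , -1.81433101, -0.05630036]), 'moment': array([-0.39342472, -0.01312625,  0.05290559]), 'finger_force': 39.99125167261809, 'opening': 0.5587829257553615}
```

Call:
send_rows --motion '[{"x": 0,"y": -0.2,"z": -0.03,"rx": -0.033,"ry": 0,"rz": 0,"jaw": 4.0},{"x": 0,"y": -0.2,"z": -0.03,"rx": -0.033,"ry": 0,"rz": 0,"jaw": 4.0},{"x": 0,"y": -0.2,"z": -0.03,"rx": -0.033,"ry": 0,"rz": 0,"jaw": 4.0},{"x": 0,"y": -0.2,"z": -0.03,"rx": -0.033,"ry": 0,"rz": 0,"jaw": 4.0},{"x": 0,"y": 0,"z": 0,"rx": 0,"ry": 0,"rz": 0,"jaw": 4.0}]'

```text
clock: 6.8
tool_pos: [0.5585, 0.0506, 0.0925]
eef_rot: [0.97, 0.235, 0.015, 0.065]
contact_force: [0.5, -1.4, 1.4]
opening: 0.565
finger_force: 40.0
```

```bash
cat > st.py <<'E'
from h import *
t=get_state(); M=R.from_quat(t['eef_rot']).as_matrix(); p=t['tool_pos']
C=np.array([.5622,.0412,.032]); 
Y=np.array([-.449,.894,0]); X=np.array([.894,.449,0])
print('t',t['clock'],'tilt+y',round(float(np.arcsin(-M[:,2]@Y)),3),'tiltx',round(float(-M[:,2]@X),3),'piv(x,y,z mm)',np.round(1e3*np.array([(p+.06*M[:,2]-C)@a for a in(X,Y,[0,0,1])]),1),'F',t['contact_force'].round(1),t['moment'].round(2),'op',t['opening'].round(3),t['finger_force'].round(1))
E
python3 st.py
```

```text
Traceback (most recent call last):
  File "st.py", line 5, in <module>
    print('t',t['clock'],'tilt+y',round(float(np.arcsin(-M[:,2]@Y)),3),'tiltx',round(float(-M[:,2]@X),3),'piv(x,y,z mm)',np.round(1e3*np.array([(p+.06*M[:,2]-C)@a for a in(X,Y,[0,0,1])]),1),'F',t['contact_force'].round(1),t['moment'].round(2),'op',t['opening'].round(3),t['finger_force'].round(1))
                                                                                                                                                                                                                                                        ^^^^^^^^^^^^^^^^^^
AttributeError: 'float' object has no attribute 'round'
```

```bash
sed -i "s/t\['opening'\].round(3),t\['finger_force'\].round(1)/round(t['opening'],3),round(t['finger_force'],1)/" st.py; python3 st.py
python3 - <<'E'
from h import *
s=snapshot('scene'); 
a=np.clip(s['img'][135:235,200:320]*1.6,0,255).astype(np.uint8)
cv2.imwrite('pics/g1.png',cv2.resize(a,(720,600))[:,:,::-1])
E
```

```text
t 6.8 tilt+y 0.133 tiltx -0.001 piv(x,y,z mm) [0.9 2.1 1.1] F [ 0.5 -1.4  1.4] [-0.18  0.04 -0.07] op 0.565 40.0
```

View pics/g1.png

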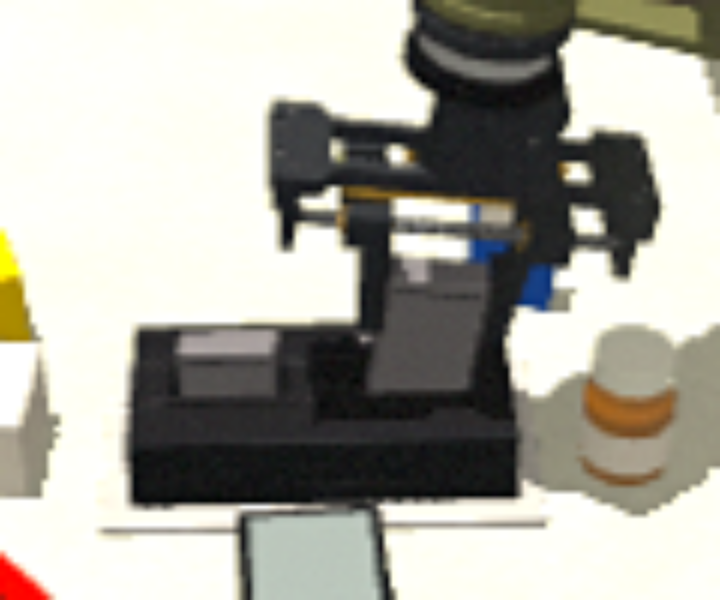

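The picture shows the pack tilted with the gripper towards +y (the bottle side), its top edge around (440,275). The charger is still down and the short pack is still seated. I'll swing the other way, easing it up.

Call:
send_rows --motion '[{"x": 0,"y": 0.32,"z": -0.03,"rx": 0.054,"ry": 0,"rz": 0,"jaw": 4.0},{"x": 0,"y": 0.32,"z": -0.03,"rx": 0.054,"ry": 0,"rz": 0,"jaw": 4.0},{"x": 0,"y": 0.32,"z": -0.03,"rx": 0.054,"ry": 0,"rz": 0,"jaw": 4.0},{"x": 0,"y": 0.32,"z": -0.03,"rx": 0.054,"ry": 0,"rz": 0,"jaw": 4.0},{"x": 0,"y": 0.32,"z": -0.03,"rx": 0.054,"ry": 0,"rz": 0,"jaw": 4.0}]'

```text
clock: 7.35
tool_pos: [0.5656, 0.0361, 0.0938]
eef_rot: [0.97, 0.234, -0.017, -0.069]
contact_force: [0.6, 0.4, -11.5]
opening: 0.56
finger_force: 40.0
```

```bash
python3 st.py
```

```text
t 7.35 tilt+y -0.142 tiltx 0.002 piv(x,y,z mm) [0.6 2.4 2.4] F [  0.6   0.4 -11.5] [-0.62 -0.37 -0.03] op 0.56 40.0
```

Call:
send_rows --motion '[{"x": 0,"y": -0.32,"z": 0.01,"rx": -0.055,"ry": 0,"rz": 0,"jaw": 4.0},{"x": 0,"y": -0.32,"z": 0.0,"rx": -0.055,"ry": 0,"rz": 0,"jaw": 4.0},{"x": 0,"y": -0.32,"z": 0.0,"rx": -0.055,"ry": 0,"rz": 0,"jaw": 4.0},{"x": 0,"y": -0.32,"z": 0.0,"rx": -0.055,"ry": 0,"rz": 0,"jaw": 4.0},{"x": 0,"y": -0.32,"z": 0.0,"rx": -0.055,"ry": 0,"rz": 0,"jaw": 4.0}]'

```text
clock: 7.85
tool_pos: [0.5591, 0.0488, 0.0946]
eef_rot: [0.97, 0.233, 0.016, 0.068]
contact_force: [2.2, -2.7, -9.2]
opening: 0.564
finger_force: 39.9
```

```bash
python3 st.py
```

```text
t 7.85 tilt+y 0.14 tiltx -0.001 piv(x,y,z mm) [ 0.7 -0.1  3.2] F [ 2.2 -2.7 -9.2] [-0.5  -0.2  -0.06] op 0.564 39.9
```

Call:
send_rows --motion '[{"x": 0,"y": 0.33,"z": -0.02,"rx": 0.055,"ry": 0,"rz": 0,"jaw": 4.0},{"x": 0,"y": 0.33,"z": -0.02,"rx": 0.055,"ry": 0,"rz": 0,"jaw": 4.0},{"x": 0,"y": 0.33,"z": -0.02,"rx": 0.055,"ry": 0,"rz": 0,"jaw": 4.0},{"x": 0,"y": 0.33,"z": -0.01,"rx": 0.055,"ry": 0,"rz": 0,"jaw": 4.0},{"x": 0,"y": 0.33,"z": -0.01,"rx": 0.055,"ry": 0,"rz": 0,"jaw": 4.0}]'

```text
clock: 8.35
tool_pos: [0.5651, 0.0369, 0.0955]
eef_rot: [0.969, 0.234, -0.017, -0.07]
contact_force: [0.4, 1.5, -8.1]
opening: 0.564
finger_force: 39.9
```

```bash
python3 st.py
```

```text
t 8.35 tilt+y -0.144 tiltx 0.002 piv(x,y,z mm) [0.5 3.5 4.1] F [ 0.4  1.5 -8.1] [-0.09 -0.03 -0.12] op 0.564 39.9
```

Call:
send_rows --motion '[{"x": 0,"y": -0.35,"z": -0.03,"rx": -0.055,"ry": 0,"rz": 0,"jaw": 4.0},{"x": 0,"y": -0.35,"z": -0.03,"rx": -0.055,"ry": 0,"rz": 0,"jaw": 4.0},{"x": 0,"y": -0.35,"z": -0.03,"rx": -0.055,"ry": 0,"rz": 0,"jaw": 4.0},{"x": 0,"y": -0.35,"z": -0.02,"rx": -0.055,"ry": 0,"rz": 0,"jaw": 4.0},{"x": 0,"y": -0.33,"z": 0.0,"rx": -0.055,"ry": 0,"rz": 0,"jaw": 4.0}]'

```text
clock: 8.85
tool_pos: [0.5584, 0.0497, 0.097]
eef_rot: [0.97, 0.233, 0.016, 0.068]
contact_force: [2.4, -3.6, -11.8]
opening: 0.569
finger_force: 39.9
```

```bash
python3 st.py
```

```text
t 8.85 tilt+y 0.139 tiltx -0.0 piv(x,y,z mm) [0.4 1.  5.6] F [  2.4  -3.6 -11.8] [-0.45 -0.23 -0.06] op 0.569 39.9
```

Call:
send_rows --motion '[{"x": 0,"y": 0.34,"z": -0.02,"rx": 0.055,"ry": 0,"rz": 0,"jaw": 4.0},{"x": 0,"y": 0.34,"z": -0.02,"rx": 0.055,"ry": 0,"rz": 0,"jaw": 4.0},{"x": 0,"y": 0.34,"z": -0.02,"rx": 0.055,"ry": 0,"rz": 0,"jaw": 4.0},{"x": 0,"y": 0.34,"z": -0.01,"rx": 0.055,"ry": 0,"rz": 0,"jaw": 4.0},{"x": 0,"y": 0.33,"z": 0.0,"rx": 0.055,"ry": 0,"rz": 0,"jaw": 4.0}]'

```text
clock: 9.35
tool_pos: [0.5651, 0.0368, 0.0983]
eef_rot: [0.97, 0.234, -0.017, -0.07]
contact_force: [0.1, 1.2, -7.0]
opening: 0.565
finger_force: 39.9
```

```bash
python3 st.py
python3 - <<'E'
from h import *
s=snapshot('scene'); 
a=np.clip(s['img'][135:235,200:320]*1.6,0,255).astype(np.uint8)
cv2.imwrite('pics/g2.png',cv2.resize(a,(720,600))[:,:,::-1])
E
```

```text
t 9.35 tilt+y -0.144 tiltx 0.002 piv(x,y,z mm) [0.5 3.4 6.9] F [ 0.1  1.2 -7. ] [-0.26 -0.02 -0.14] op 0.565 39.9
```

View pics/g2.png

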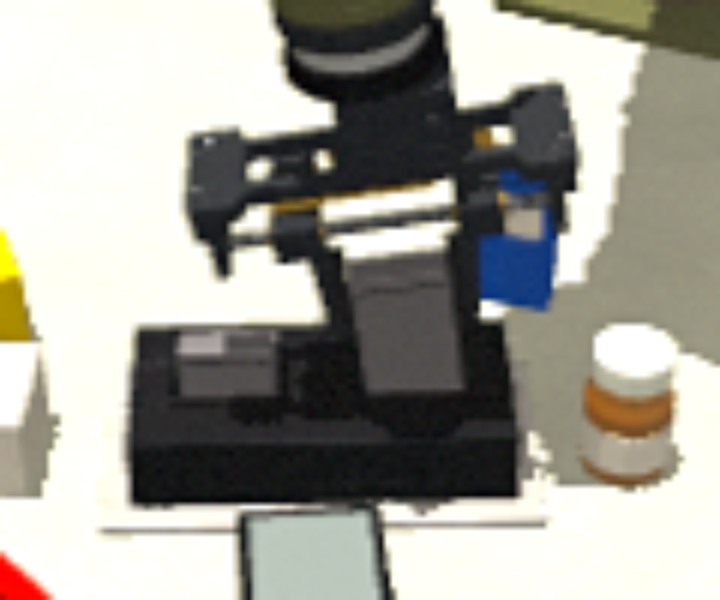

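The pack now leans to −y with its top near (400,265). The charger's outline hasn't moved, so I'll continue in pairs of swings.

Call:
send_rows --motion '[{"x": 0,"y": -0.35,"z": -0.03,"rx": -0.055,"ry": 0,"rz": 0,"jaw": 4.0},{"x": 0,"y": -0.35,"z": -0.03,"rx": -0.055,"ry": 0,"rz": 0,"jaw": 4.0},{"x": 0,"y": -0.35,"z": -0.02,"rx": -0.055,"ry": 0,"rz": 0,"jaw": 4.0},{"x": 0,"y": -0.35,"z": -0.01,"rx": -0.055,"ry": 0,"rz": 0,"jaw": 4.0},{"x": 0,"y": -0.33,"z": 0.0,"rx": -0.055,"ry": 0,"rz": 0,"jaw": 4.0}]'

```text
clock: 9.9
tool_pos: [0.5574, 0.0518, 0.0993]
eef_rot: [0.97, 0.234, 0.016, 0.067]
contact_force: [0.2, -1.1, -12.1]
opening: 0.565
finger_force: 40.0
```

Call:
send_rows --motion '[{"x": 0,"y": 0.34,"z": -0.02,"rx": 0.055,"ry": 0,"rz": 0,"jaw": 4.0},{"x": 0,"y": 0.34,"z": -0.02,"rx": 0.055,"ry": 0,"rz": 0,"jaw": 4.0},{"x": 0,"y": 0.34,"z": -0.02,"rx": 0.055,"ry": 0,"rz": 0,"jaw": 4.0},{"x": 0,"y": 0.34,"z": -0.01,"rx": 0.055,"ry": 0,"rz": 0,"jaw": 4.0},{"x": 0,"y": 0.33,"z": 0.0,"rx": 0.055,"ry": 0,"rz": 0,"jaw": 4.0}]'

```text
clock: 10.4
tool_pos: [0.5652, 0.0374, 0.1011]
eef_rot: [0.97, 0.234, -0.017, -0.069]
contact_force: [0.1, 0.7, -6.6]
opening: 0.565
finger_force: 39.7
```

```bash
python3 st.py
```

```text
t 10.4 tilt+y -0.143 tiltx 0.001 piv(x,y,z mm) [0.9 3.7 9.7] F [ 0.1  0.7 -6.6] [-0.18  0.04 -0.21] op 0.565 39.7
```

Call:
send_rows --motion '[{"x": 0,"y": -0.34,"z": -0.02,"rx": -0.055,"ry": 0,"rz": 0,"jaw": 4.0},{"x": 0,"y": -0.34,"z": -0.02,"rx": -0.055,"ry": 0,"rz": 0,"jaw": 4.0},{"x": 0,"y": -0.34,"z": -0.02,"rx": -0.055,"ry": 0,"rz": 0,"jaw": 4.0},{"x": 0,"y": -0.34,"z": -0.01,"rx": -0.055,"ry": 0,"rz": 0,"jaw": 4.0},{"x": 0,"y": -0.33,"z": 0.0,"rx": -0.055,"ry": 0,"rz": 0,"jaw": 4.0}]'

```text
clock: 10.9
tool_pos: [0.5581, 0.0508, 0.1021]
eef_rot: [0.97, 0.234, 0.016, 0.067]
contact_force: [2.0, -2.5, -11.1]
opening: 0.568
finger_force: 39.9
```

Call:
send_rows --motion '[{"x": 0,"y": 0.34,"z": -0.03,"rx": 0.055,"ry": 0,"rz": 0,"jaw": 4.0},{"x": 0,"y": 0.34,"z": -0.02,"rx": 0.055,"ry": 0,"rz": 0,"jaw": 4.0},{"x": 0,"y": 0.34,"z": -0.02,"rx": 0.055,"ry": 0,"rz": 0,"jaw": 4.0},{"x": 0,"y": 0.34,"z": -0.01,"rx": 0.055,"ry": 0,"rz": 0,"jaw": 4.0},{"x": 0,"y": 0.33,"z": 0.0,"rx": 0.055,"ry": 0,"rz": 0,"jaw": 4.0}]'

```text
clock: 11.4
tool_pos: [0.5654, 0.0368, 0.1035]
eef_rot: [0.97, 0.234, -0.017, -0.069]
contact_force: [-0.1, 0.4, -7.3]
opening: 0.567
finger_force: 39.9
```

Call:
send_rows --motion '[{"x": 0,"y": -0.34,"z": -0.02,"rx": -0.055,"ry": 0,"rz": 0,"jaw": 4.0},{"x": 0,"y": -0.34,"z": -0.02,"rx": -0.055,"ry": 0,"rz": 0,"jaw": 4.0},{"x": 0,"y": -0.34,"z": -0.02,"rx": -0.055,"ry": 0,"rz": 0,"jaw": 4.0},{"x": 0,"y": -0.34,"z": -0.01,"rx": -0.055,"ry": 0,"rz": 0,"jaw": 4.0},{"x": 0,"y": -0.33,"z": 0.0,"rx": -0.055,"ry": 0,"rz": 0,"jaw": 4.0}]'

```text
clock: 11.9
tool_pos: [0.5581, 0.051, 0.1045]
eef_rot: [0.97, 0.234, 0.016, 0.067]
contact_force: [2.3, -1.4, -11.4]
opening: 0.562
finger_force: 39.9
```

Call:
send_rows --motion '[{"x": 0,"y": 0.34,"z": -0.03,"rx": 0.055,"ry": 0,"rz": 0,"jaw": 4.0},{"x": 0,"y": 0.34,"z": -0.02,"rx": 0.055,"ry": 0,"rz": 0,"jaw": 4.0},{"x": 0,"y": 0.34,"z": -0.02,"rx": 0.055,"ry": 0,"rz": 0,"jaw": 4.0},{"x": 0,"y": 0.34,"z": -0.01,"rx": 0.055,"ry": 0,"rz": 0,"jaw": 4.0},{"x": 0,"y": 0.33,"z": 0.0,"rx": 0.055,"ry": 0,"rz": 0,"jaw": 4.0}]'

```text
clock: 12.4
tool_pos: [0.5655, 0.0367, 0.106]
eef_rot: [0.97, 0.234, -0.017, -0.069]
contact_force: [0.1, -0.3, -7.5]
opening: 0.563
finger_force: 39.9
```

```bash
python3 st.py
```

```text
t 12.4 tilt+y -0.142 tiltx 0.001 piv(x,y,z mm) [ 0.9  2.9 14.6] F [ 0.1 -0.3 -7.5] [-0.45 -0.21 -0.08] op 0.563 39.9
```

Call:
send_rows --motion '[{"x": 0,"y": -0.34,"z": -0.02,"rx": -0.055,"ry": 0,"rz": 0,"jaw": 4.0},{"x": 0,"y": -0.34,"z": -0.02,"rx": -0.055,"ry": 0,"rz": 0,"jaw": 4.0},{"x": 0,"y": -0.34,"z": -0.02,"rx": -0.055,"ry": 0,"rz": 0,"jaw": 4.0},{"x": 0,"y": -0.34,"z": -0.01,"rx": -0.055,"ry": 0,"rz": 0,"jaw": 4.0},{"x": 0,"y": -0.33,"z": 0.0,"rx": -0.055,"ry": 0,"rz": 0,"jaw": 4.0}]'

```text
clock: 12.9
tool_pos: [0.5579, 0.0512, 0.1069]
eef_rot: [0.97, 0.234, 0.016, 0.067]
contact_force: [0.9, -1.3, -10.3]
opening: 0.56
finger_force: 39.9
```

Call:
send_rows --motion '[{"x": 0,"y": 0.34,"z": -0.03,"rx": 0.055,"ry": 0,"rz": 0,"jaw": 4.0},{"x": 0,"y": 0.34,"z": -0.02,"rx": 0.055,"ry": 0,"rz": 0,"jaw": 4.0},{"x": 0,"y": 0.34,"z": -0.02,"rx": 0.055,"ry": 0,"rz": 0,"jaw": 4.0},{"x": 0,"y": 0.34,"z": -0.01,"rx": 0.055,"ry": 0,"rz": 0,"jaw": 4.0},{"x": 0,"y": 0.33,"z": 0.0,"rx": 0.055,"ry": 0,"rz": 0,"jaw": 4.0}]'

```text
clock: 13.4
tool_pos: [0.5656, 0.0365, 0.1084]
eef_rot: [0.97, 0.234, -0.016, -0.069]
contact_force: [-0.1, -0.6, -6.6]
opening: 0.564
finger_force: 39.9
```

```bash
python3 st.py
```

```text
t 13.4 tilt+y -0.141 tiltx 0.001 piv(x,y,z mm) [ 0.9  2.7 17. ] F [-0.1 -0.6 -6.6] [-0.6  -0.27 -0.09] op 0.564 39.9
```

Call:
send_rows --motion '[{"x": 0,"y": -0.34,"z": -0.02,"rx": -0.055,"ry": 0,"rz": 0,"jaw": 4.0},{"x": 0,"y": -0.34,"z": -0.02,"rx": -0.055,"ry": 0,"rz": 0,"jaw": 4.0},{"x": 0,"y": -0.34,"z": -0.02,"rx": -0.055,"ry": 0,"rz": 0,"jaw": 4.0},{"x": 0,"y": -0.34,"z": -0.01,"rx": -0.055,"ry": 0,"rz": 0,"jaw": 4.0},{"x": 0,"y": -0.33,"z": 0.0,"rx": -0.055,"ry": 0,"rz": 0,"jaw": 4.0}]'

```text
clock: 13.9
tool_pos: [0.5578, 0.0515, 0.1093]
eef_rot: [0.97, 0.234, 0.016, 0.067]
contact_force: [0.8, -0.0, -10.3]
opening: 0.562
finger_force: 39.9
```

Call:
send_rows --motion '[{"x": 0,"y": 0.34,"z": -0.03,"rx": 0.055,"ry": 0,"rz": 0,"jaw": 4.0},{"x": 0,"y": 0.34,"z": -0.02,"rx": 0.055,"ry": 0,"rz": 0,"jaw": 4.0},{"x": 0,"y": 0.34,"z": -0.02,"rx": 0.055,"ry": 0,"rz": 0,"jaw": 4.0},{"x": 0,"y": 0.34,"z": -0.01,"rx": 0.055,"ry": 0,"rz": 0,"jaw": 4.0},{"x": 0,"y": 0.33,"z": 0.0,"rx": 0.055,"ry": 0,"rz": 0,"jaw": 4.0}]'

```text
clock: 14.4
tool_pos: [0.5657, 0.0364, 0.1108]
eef_rot: [0.97, 0.234, -0.016, -0.068]
contact_force: [0.4, -0.4, -6.7]
opening: 0.567
finger_force: 39.9
```

```bash
python3 st.py
```

```text
t 14.4 tilt+y -0.141 tiltx 0.001 piv(x,y,z mm) [ 0.9  2.5 19.4] F [ 0.4 -0.4 -6.7] [-0.68 -0.28 -0.15] op 0.567 39.9
```

Run:
```python
from h import *
s=snapshot('scene'); 
a=np.clip(s['img'][135:235,200:320]*1.6,0,255).astype(np.uint8)
w=np.clip(snapshot('wrist')['img'][60:300,150:400]*2.5,0,255).astype(np.uint8)
cv2.imwrite('pics/g3.png',np.hstack([cv2.resize(a,(400,333)),cv2.resize(w,(347,333))])[:,:,::-1])
```

```text
(no output)
```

View pics/g3.png

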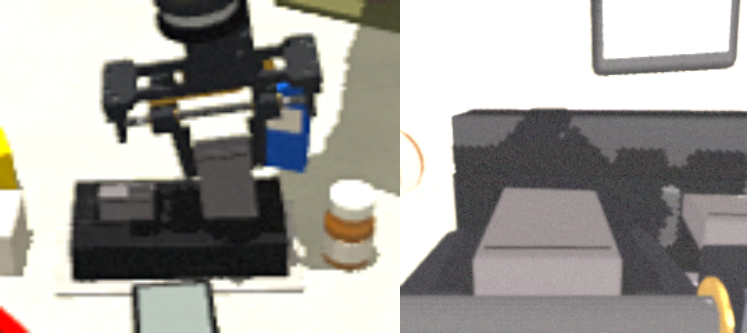

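Call:
send_rows --motion '[{"x": 0,"y": -0.28,"z": 0.0,"rx": -0.047,"ry": 0,"rz": 0,"jaw": 4.0},{"x": 0,"y": -0.28,"z": 0.0,"rx": -0.047,"ry": 0,"rz": 0,"jaw": 4.0},{"x": 0,"y": -0.28,"z": 0.0,"rx": -0.047,"ry": 0,"rz": 0,"jaw": 4.0},{"x": 0,"y": 0,"z": 0.05,"rx": 0,"ry": 0,"rz": 0,"jaw": 4.0},{"x": 0,"y": 0,"z": 0.0,"rx": 0,"ry": 0,"rz": 0,"jaw": 4.0}]'

```text
clock: 15.0
tool_pos: [0.5614, 0.0452, 0.1115]
eef_rot: [0.972, 0.235, -0.0, 0.001]
contact_force: [-1.2, 2.1, 1.0]
opening: 0.563
finger_force: 40.0
```

```bash
python3 st.py
python3 - <<'E'
from h import *
import pickle
s=snapshot('scene'); w=snapshot('wrist'); pickle.dump((s,w),open('u.pkl','wb'))
a=np.clip(s['img'][135:235,225:325]*1.6,0,255).astype(np.uint8)
b=np.clip(w['img'][115:265,150:350]*2.5,0,255).astype(np.uint8)
cv2.imwrite('pics/g4.png',np.hstack([cv2.resize(a,(400,400),interpolation=cv2.INTER_CUBIC),cv2.resize(b,(400,300),interpolation=cv2.INTER_CUBIC).copy() if 0 else np.vstack([cv2.resize(b,(400,300)),np.zeros((100,400,3),np.uint8)])])[:,:,::-1])
E
```

```text
t 15.0 tilt+y 0.001 tiltx 0.0 piv(x,y,z mm) [ 1.1  3.8 19.5] F [-1.2  2.1  1. ] [ 0.7   0.4  -0.06] op 0.563 40.0
```

View pics/g4.png

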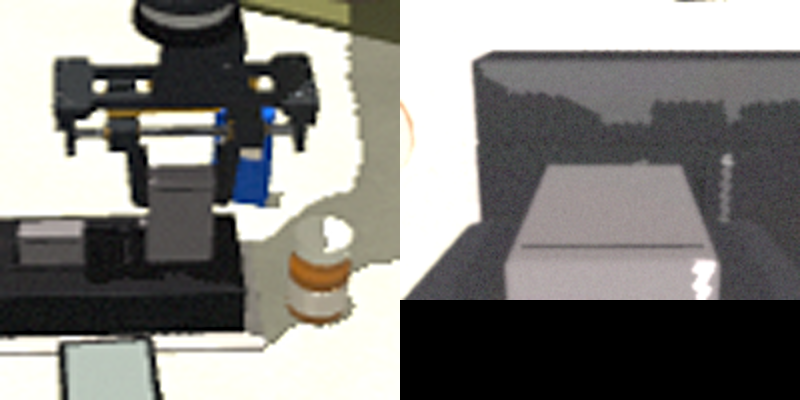

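Run:
```python
from h import *
import pickle
s,w=pickle.load(open('u.pkl','rb'))
Y=np.array([-.449,.894,0]); X=np.array([.894,.449,0]); C=np.array([.5622,.0412,0])+.011*X
for n,c,u,v in(('w',w,256,244),('wseam',w,256,238),('wbase',w,256,197.5),('s182',s,270,181.75),('s180',s,270,180.5),('sbase',s,270,200.5)):
  o,d=ray(c,u,v); P=o+d*((C-o)@X)/(d@X); print(n,P,(P-C)@Y)
for wd in(104,106,108):
  o,d=ray(w,256,244); print((o+d*289.4*.05/wd)[2])
```

```text
w [0.57043314 0.04932647 0.12273856] 0.0035683818376230437
wseam [0.57043385 0.04932504 0.11604478] 0.0035667889241915583
wbase [0.57044134 0.04931014 0.04593046] 0.003550103874538249
s182 [0.5704811  0.04923096 0.11843932] 0.0034614652661655917
s180 [0.57052417 0.04914521 0.12306597] 0.0033654626526656776
sbase [0.5698051  0.05057694 0.04582108] 0.0049682895060519875
0.11824252974878624
0.12065072902757751
0.12296973574048763
```

Call:
send_rows --motion '[{"x": 0,"y": 0,"z": 0,"rx": 0,"ry": 0,"rz": 0,"jaw": 5.8},{"x": 0,"y": 0,"z": 0,"rx": 0,"ry": 0,"rz": 0,"jaw": 5.8},{"x": 0,"y": 0,"z": 0.5,"rx": 0,"ry": 0,"rz": 0,"jaw": 5.8},{"x": 0,"y": 0,"z": 0.6,"rx": 0,"ry": 0,"rz": 0,"jaw": 5.8},{"x": 0,"y": 0,"z": 0.5,"rx": 0,"ry": 0,"rz": 0,"jaw": 5.8}]'

```text
clock: 15.6
tool_pos: [0.5619, 0.0433, 0.0946]
eef_rot: [0.972, 0.235, 0.0, 0.001]
contact_force: [-0.3, 0.3, 1.0]
opening: 0.657
finger_force: 0.0
```

Call:
send_rows --motion '[{"x": 0,"y": 0,"z": 0,"rx": 0,"ry": 0,"rz": 0,"jaw": 5.2},{"x": 0,"y": 0,"z": 0,"rx": 0,"ry": 0,"rz": 0,"jaw": 4.0},{"x": 0,"y": 0,"z": 0,"rx": 0,"ry": 0,"rz": 0,"jaw": 4.0},{"x": 0,"y": 0,"z": 0,"rx": 0,"ry": 0,"rz": 0,"jaw": 4.0},{"x": 0,"y": 0,"z": 0,"rx": 0,"ry": 0,"rz": 0,"jaw": 4.0}]' --grip_force 60

```text
clock: 16.1
tool_pos: [0.5612, 0.044, 0.0947]
eef_rot: [0.972, 0.235, -0.001, 0.001]
contact_force: [0.5, 1.6, -10.4]
opening: 0.561
finger_force: 60.0
```

```bash
python3 st.py
```

```text
t 16.1 tilt+y 0.002 tiltx 0.002 piv(x,y,z mm) [0.2 2.9 2.7] F [  0.5   1.6 -10.4] [0.27 0.26 0.01] op 0.561 60.0
```

Call:
send_rows --motion '[{"x": 0,"y": -0.26,"z": 0,"rx": -0.047,"ry": 0,"rz": 0,"jaw": 4.0},{"x": 0,"y": -0.26,"z": 0,"rx": -0.047,"ry": 0,"rz": 0,"jaw": 4.0},{"x": 0,"y": -0.26,"z": 0,"rx": -0.047,"ry": 0,"rz": 0,"jaw": 4.0},{"x": 0,"y": 0,"z": 0,"rx": 0,"ry": 0,"rz": 0,"jaw": 4.0},{"x": 0,"y": 0,"z": 0,"rx": 0,"ry": 0,"rz": 0,"jaw": 4.0}]'

```text
clock: 16.6
tool_pos: [0.5576, 0.0515, 0.0947]
eef_rot: [0.97, 0.235, 0.016, 0.069]
contact_force: [-1.7, 2.7, -5.2]
opening: 0.559
finger_force: 60.0
```

Call:
send_rows --motion '[{"x": 0,"y": 0.32,"z": -0.01,"rx": 0.055,"ry": 0,"rz": 0,"jaw": 4.0},{"x": 0,"y": 0.32,"z": -0.01,"rx": 0.055,"ry": 0,"rz": 0,"jaw": 4.0},{"x": 0,"y": 0.32,"z": 0,"rx": 0.055,"ry": 0,"rz": 0,"jaw": 4.0},{"x": 0,"y": 0.32,"z": 0,"rx": 0.055,"ry": 0,"rz": 0,"jaw": 4.0},{"x": 0,"y": 0.32,"z": 0.0,"rx": 0.055,"ry": 0,"rz": 0,"jaw": 4.0}]'

```text
clock: 17.1
tool_pos: [0.5654, 0.0363, 0.0961]
eef_rot: [0.97, 0.234, -0.016, -0.066]
contact_force: [-1.5, 2.6, -8.7]
opening: 0.564
finger_force: 60.0
```

```bash
python3 st.py
```

```text
t 17.1 tilt+y -0.136 tiltx 0.001 piv(x,y,z mm) [0.6 2.3 4.7] F [-1.5  2.6 -8.7] [0.12 0.34 0.01] op 0.564 60.0
```

```bash
cat > seam.py <<'E'
from h import *
w=snapshot('wrist'); g=w['img'].max(2).astype(float)
p=g[:,235:276].mean(1); hp=p-cv2.blur(p.reshape(-1,1),(1,15)).ravel()
i=np.argsort(hp[150:272])[:5]+150; print('dark rows',i,hp[i].round(1))
t=get_state(); M=R.from_quat(t['eef_rot']).as_matrix()
# seam row -> depth along tool behind TCP, face plane 11mm to tool +x
for v in i[:2]:
  o,d=ray(w,256,v); o=M.T@(o-t['tool_pos']); d=M.T@d; P=o+d*(.011-o[0])/d[0]; print(v,'seam z_tool mm',(P[2]*1e3).round(1))
E
python3 seam.py; python3 -c "
from h import *
w=snapshot('wrist'); print(w['img'].max(2)[150:320:3,235:276].mean(1).round())"
```

```text
dark rows [252 253 201 200 199] [-19.  -16.3 -12.7 -10.7  -8.2]
252 seam z_tool mm -19.8
253 seam z_tool mm -20.8
[ 31.  31.  28.  29.  28.  28.  28.  28.  28.  29.  28.  27.  28.  27.
  28.  29.  28.  40.  63.  62.  63.  63.  63.  64.  63.  64.  64.  64.
  64.  64.  64.  64.  63.  63.  41.  62.  64.  67.  70.  71.  71.  57.
  55.  55.  56.  58.  58.  59.  59.  59.  58.  60.  86. 233. 235. 233.
 233.]
```

```bash
cat > st.py <<'E'
from h import *
w=snapshot('wrist'); t=get_state(); M=R.from_quat(t['eef_rot']).as_matrix(); p=t['tool_pos']
q=w['img'].max(2).astype(float)[:,235:276].mean(1); hp=q-cv2.blur(q.reshape(-1,1),(1,15)).ravel()
v=np.argmin(hp[215:268])+215; a=hp[v-1:v+2]; v=v+(a[0]-a[2])/(2*(a[0]-2*a[1]+a[2]))
o,d=ray(w,256,v); o=M.T@(o-p); d=M.T@d; sz=(o+d*(.011-o[0])/d[0])[2]
ft=sz-.0067+.095; P=p+(ft-.010)*M[:,2]
Y=np.array([-.449,.894,0])
print('seam',round(v,1),round(sz*1e3,1),'rise',round((P[2]-.032)*1e3,1),'pivY',round((P-np.array([.5622,.0412,0]))@Y*1e3,1),'tilt+y',round(float(np.arcsin(-M[:,2]@Y)),3),'F',t['contact_force'].round(1),'t',t['clock'])
E
python3 st.py
```

```text
seam 252.3 -22.5 rise 8.7 pivY 0.4 tilt+y -0.133 F [-1.   2.1 -2.5] t 17.25
```

Call:
send_rows --motion '[{"x": 0,"y": -0.32,"z": -0.01,"rx": -0.055,"ry": 0,"rz": 0,"jaw": 4.0},{"x": 0,"y": -0.32,"z": -0.01,"rx": -0.055,"ry": 0,"rz": 0,"jaw": 4.0},{"x": 0,"y": -0.32,"z": 0,"rx": -0.055,"ry": 0,"rz": 0,"jaw": 4.0},{"x": 0,"y": -0.32,"z": 0,"rx": -0.055,"ry": 0,"rz": 0,"jaw": 4.0},{"x": 0,"y": -0.32,"z": 0.0,"rx": -0.055,"ry": 0,"rz": 0,"jaw": 4.0}]'

```text
clock: 17.75
tool_pos: [0.5588, 0.0499, 0.0968]
eef_rot: [0.97, 0.234, 0.018, 0.071]
contact_force: [-0.4, -0.6, -10.4]
opening: 0.561
finger_force: 60.0
```

```bash
python3 st.py
```

```text
seam 252.3 -22.7 rise 9.5 pivY 3.0 tilt+y 0.148 F [-1.3 -2.4 -0. ] t 17.8
```

Call:
send_rows --motion '[{"x": 0,"y": 0.32,"z": -0.02,"rx": 0.055,"ry": 0,"rz": 0,"jaw": 4.0},{"x": 0,"y": 0.32,"z": -0.02,"rx": 0.055,"ry": 0,"rz": 0,"jaw": 4.0},{"x": 0,"y": 0.32,"z": -0.02,"rx": 0.055,"ry": 0,"rz": 0,"jaw": 4.0},{"x": 0,"y": 0.32,"z": 0,"rx": 0.055,"ry": 0,"rz": 0,"jaw": 4.0},{"x": 0,"y": 0.32,"z": 0.0,"rx": 0.055,"ry": 0,"rz": 0,"jaw": 4.0}]'

```text
clock: 18.3
tool_pos: [0.5657, 0.0361, 0.0978]
eef_rot: [0.97, 0.234, -0.016, -0.066]
contact_force: [-1.7, 1.4, -8.5]
opening: 0.562
finger_force: 59.9
```

```bash
python3 st.py
```

```text
seam 252.3 -20.2 rise 8.1 pivY -0.1 tilt+y -0.137 F [-2.4  3.5 -1.4] t 18.35
```

Call:
send_rows --motion '[{"x": 0,"y": -0.33,"z": -0.03,"rx": -0.055,"ry": 0,"rz": 0,"jaw": 4.0},{"x": 0,"y": -0.33,"z": -0.02,"rx": -0.055,"ry": 0,"rz": 0,"jaw": 4.0},{"x": 0,"y": -0.33,"z": -0.01,"rx": -0.055,"ry": 0,"rz": 0,"jaw": 4.0},{"x": 0,"y": -0.33,"z": 0,"rx": -0.055,"ry": 0,"rz": 0,"jaw": 4.0},{"x": 0,"y": -0.32,"z": 0.0,"rx": -0.055,"ry": 0,"rz": 0,"jaw": 4.0}]'

```text
clock: 18.85
tool_pos: [0.5589, 0.0497, 0.099]
eef_rot: [0.97, 0.233, 0.018, 0.071]
contact_force: [-0.7, -2.1, -9.7]
opening: 0.564
finger_force: 60.0
```

Call:
send_rows --motion '[{"x": 0,"y": 0.32,"z": -0.03,"rx": 0.055,"ry": 0,"rz": 0,"jaw": 4.0},{"x": 0,"y": 0.32,"z": -0.02,"rx": 0.055,"ry": 0,"rz": 0,"jaw": 4.0},{"x": 0,"y": 0.32,"z": -0.02,"rx": 0.055,"ry": 0,"rz": 0,"jaw": 4.0},{"x": 0,"y": 0.32,"z": 0,"rx": 0.055,"ry": 0,"rz": 0,"jaw": 4.0},{"x": 0,"y": 0.32,"z": 0.0,"rx": 0.055,"ry": 0,"rz": 0,"jaw": 4.0}]'

```text
clock: 19.35
tool_pos: [0.5658, 0.037, 0.1002]
eef_rot: [0.97, 0.234, -0.015, -0.065]
contact_force: [-1.0, 1.7, -5.5]
opening: 0.562
finger_force: 60.0
```

```bash
python3 st.py
```

```text
seam 251.8 -19.7 rise 10.0 pivY -0.5 tilt+y -0.134 F [-0.6  0.6 -2.4] t 19.4
```

Little slip at 60 N, and it's rising about 1.2 mm per swing.

Call:
send_rows --motion '[{"x": 0,"y": -0.33,"z": -0.03,"rx": -0.055,"ry": 0,"rz": 0,"jaw": 4.0},{"x": 0,"y": -0.33,"z": -0.02,"rx": -0.055,"ry": 0,"rz": 0,"jaw": 4.0},{"x": 0,"y": -0.33,"z": -0.02,"rx": -0.055,"ry": 0,"rz": 0,"jaw": 4.0},{"x": 0,"y": -0.33,"z": 0,"rx": -0.055,"ry": 0,"rz": 0,"jaw": 4.0},{"x": 0,"y": -0.32,"z": 0.0,"rx": -0.055,"ry": 0,"rz": 0,"jaw": 4.0}]'

```text
clock: 19.9
tool_pos: [0.5597, 0.048, 0.1024]
eef_rot: [0.97, 0.233, 0.019, 0.073]
contact_force: [-0.5, -4.0, -0.1]
opening: 0.56
finger_force: 60.0
```

Call:
send_rows --motion '[{"x": 0,"y": 0.32,"z": -0.03,"rx": 0.055,"ry": 0,"rz": 0,"jaw": 4.0},{"x": 0,"y": 0.32,"z": -0.02,"rx": 0.055,"ry": 0,"rz": 0,"jaw": 4.0},{"x": 0,"y": 0.32,"z": -0.02,"rx": 0.055,"ry": 0,"rz": 0,"jaw": 4.0},{"x": 0,"y": 0.32,"z": 0,"rx": 0.055,"ry": 0,"rz": 0,"jaw": 4.0},{"x": 0,"y": 0.32,"z": 0.0,"rx": 0.055,"ry": 0,"rz": 0,"jaw": 4.0}]'

```text
clock: 20.4
tool_pos: [0.5672, 0.0361, 0.103]
eef_rot: [0.97, 0.234, -0.013, -0.063]
contact_force: [1.5, -0.5, -2.4]
opening: 0.566
finger_force: 60.0
```

```bash
python3 st.py
```

```text
seam 251.7 -19.7 rise 12.6 pivY -3.2 tilt+y -0.128 F [ 2.8 -2.4 -2.1] t 20.45
```

Call:
send_rows --motion '[{"x": 0,"y": -0.33,"z": -0.03,"rx": -0.055,"ry": 0,"rz": 0,"jaw": 4.0},{"x": 0,"y": -0.33,"z": -0.02,"rx": -0.055,"ry": 0,"rz": 0,"jaw": 4.0},{"x": 0,"y": -0.33,"z": -0.02,"rx": -0.055,"ry": 0,"rz": 0,"jaw": 4.0},{"x": 0,"y": -0.33,"z": 0,"rx": -0.055,"ry": 0,"rz": 0,"jaw": 4.0},{"x": 0,"y": -0.32,"z": 0.0,"rx": -0.055,"ry": 0,"rz": 0,"jaw": 4.0}]'

```text
clock: 20.95
tool_pos: [0.5592, 0.052, 0.1041]
eef_rot: [0.969, 0.234, 0.019, 0.072]
contact_force: [0.6, 0.1, -1.4]
opening: 0.559
finger_force: 60.0
```

Call:
send_rows --motion '[{"x": 0,"y": 0.32,"z": -0.03,"rx": 0.055,"ry": 0,"rz": 0,"jaw": 4.0},{"x": 0,"y": 0.32,"z": -0.02,"rx": 0.055,"ry": 0,"rz": 0,"jaw": 4.0},{"x": 0,"y": 0.32,"z": -0.02,"rx": 0.055,"ry": 0,"rz": 0,"jaw": 4.0},{"x": 0,"y": 0.32,"z": 0,"rx": 0.055,"ry": 0,"rz": 0,"jaw": 4.0},{"x": 0,"y": 0.32,"z": 0.0,"rx": 0.055,"ry": 0,"rz": 0,"jaw": 4.0}]'

```text
clock: 21.45
tool_pos: [0.5665, 0.037, 0.1051]
eef_rot: [0.97, 0.234, -0.014, -0.063]
contact_force: [0.8, 0.2, -1.1]
opening: 0.563
finger_force: 59.6
```

```bash
python3 st.py
```

```text
seam 251.2 -19.6 rise 14.7 pivY -1.9 tilt+y -0.128 F [ 3.2 -1.9 -1.7] t 21.5
```

The vertical force is down to about the pack's own weight, so the shoes have let go. I'll straighten it and lift gently.

Call:
send_rows --motion '[{"x": 0,"y": -0.24,"z": 0,"rx": -0.043,"ry": 0,"rz": 0,"jaw": 4.0},{"x": 0,"y": -0.24,"z": 0,"rx": -0.043,"ry": 0,"rz": 0,"jaw": 4.0},{"x": 0,"y": -0.24,"z": 0,"rx": -0.043,"ry": 0,"rz": 0,"jaw": 4.0},{"x": 0,"y": 0,"z": -0.1,"rx": 0,"ry": 0,"rz": 0,"jaw": 4.0},{"x": 0,"y": 0,"z": -0.1,"rx": 0,"ry": 0,"rz": 0,"jaw": 4.0}]'

```text
clock: 22.0
tool_pos: [0.5625, 0.0445, 0.1073]
eef_rot: [0.972, 0.235, 0.001, -0.001]
contact_force: [0.2, 0.3, -1.5]
opening: 0.559
finger_force: 59.6
```

```bash
python3 st.py
```

```text
seam 251.2 -20.5 rise 17.6 pivY 2.1 tilt+y -0.001 F [-0.1  0.2 -1.5] t 22.05
```

Call:
send_rows --motion '[{"x": 0,"y": 0,"z": -0.3,"rx": 0,"ry": 0,"rz": 0,"jaw": 4.0},{"x": 0,"y": 0,"z": -0.3,"rx": 0,"ry": 0,"rz": 0,"jaw": 4.0},{"x": 0,"y": 0,"z": -0.3,"rx": 0,"ry": 0,"rz": 0,"jaw": 4.0},{"x": 0,"y": 0,"z": -0.3,"rx": 0,"ry": 0,"rz": 0,"jaw": 4.0},{"x": 0,"y": 0,"z": -0.3,"rx": 0,"ry": 0,"rz": 0,"jaw": 4.0}]'

```text
clock: 22.55
tool_pos: [0.5617, 0.0436, 0.122]
eef_rot: [0.972, 0.234, -0.0, -0.001]
contact_force: [0.2, -1.2, -1.9]
opening: 0.562
finger_force: 59.6
```

Call:
send_rows --motion '[{"x": 0,"y": 0,"z": -0.4,"rx": 0,"ry": 0,"rz": 0,"jaw": 4.0},{"x": 0,"y": 0,"z": -0.4,"rx": 0,"ry": 0,"rz": 0,"jaw": 4.0},{"x": 0,"y": 0,"z": -0.4,"rx": 0,"ry": 0,"rz": 0,"jaw": 4.0},{"x": 0,"y": 0,"z": -0.3,"rx": 0,"ry": 0,"rz": 0,"jaw": 4.0},{"x": 0,"y": 0,"z": 0,"rx": 0,"ry": 0,"rz": 0,"jaw": 4.0}]'

```text
clock: 23.05
tool_pos: [0.5622, 0.0439, 0.1373]
eef_rot: [0.972, 0.235, 0.0, -0.001]
contact_force: [0.1, 0.5, -1.7]
opening: 0.561
finger_force: 59.6
```

Call:
send_rows --motion '[{"x": 0,"y": 0,"z": 0,"rx": 0,"ry": 0,"rz": 0,"jaw": 4.0},{"x": 0,"y": 0,"z": 0,"rx": 0,"ry": 0,"rz": 0,"jaw": 4.0},{"x": 0,"y": 0,"z": 0,"rx": 0,"ry": 0,"rz": 0,"jaw": 4.0},{"x": 0,"y": 0,"z": 0,"rx": 0,"ry": 0,"rz": 0,"jaw": 4.0},{"x": 0,"y": 0,"z": 0,"rx": 0,"ry": 0,"rz": 0,"jaw": 4.0}]'

```text
clock: 23.55
tool_pos: [0.5619, 0.0439, 0.1367]
eef_rot: [0.972, 0.235, -0.0, -0.001]
contact_force: [-0.6, 0.2, -1.0]
opening: 0.562
finger_force: 59.6
```

```bash
python3 st.py
python3 - <<'E'
from h import *
s=snapshot('scene'); g=s['img'].max(2).astype(int)
# column profile through pack/charger (u~270) and short pack (u~238), compared with start
import pickle; s0=pickle.load(open('scene0.pkl','rb'))['img'].max(2).astype(int)
for u in (264,268,272): print(u,g[165:225,u],'\n start',s0[165:225,u])
print('short diff',np.abs(g-s0)[186:225,226:250].mean(), 'bounds', np.abs(g-s0)[195:220,222:230].max())
E
```

```text
seam 251.2 -20.7 rise 47.1 pivY 2.6 tilt+y -0.002 F [ 0.7 -0.3 -1.1] t 23.6
264 [ 72  46  49  50  49  51  42  51  53  51  52  52  51  52  53  51  50  52
  53  51  52  50  51  51  52  52  53  53  31  16  13  14  25  71  73  32
  12  14  12  11  27  30  29  25  13  13  12  13  10  13  20  13  13  87
 176 162 166  91 140 170] 
 start [173 175 172 173 171 172 172 171 173 175 174 175 179 128  99  99 102  79
  52  28  47  49  49  50  48  48  48  48  47  48  49  50  48  47  51  35
  23  25  28  27  23  26  25  27  10  13  13  11  12  15  15  12   7  82
 168 155 157  85 133 163]
268 [ 60  48  49  56  52  42  41  51  52  50  53  52  52  51  51  52  51  51
  55  52  52  52  53  52  52  51  53  52  29  15  15  12  23  81  86  41
  14   8  16  27  30  29  24  24  17  16  15  16  14  15  17  11  12  97
 170 169 183 101 145 177] 
 start [176 174 174 172 173 173 175 174 174 175 173 174 179 127  99  99 105  75
  49  39  49  49  48  48  50  47  48  49  49  48  47  49  48  50  49  34
  21  28  25  25  26  28  26  22  15  12  15  10  17  13  16   5   7  91
 163 160 175  95 138 170]
272 [ 61  50  52  57  51  45  42  52  52  52  52  52  53  52  52  51  53  52
  52  52  51  53  52  53  52  54  53  55  23  13  14  12  16  53  55  25
  13  14  16  25  28  30  28  23  18  16  14  17  11  14  17  14   8  59
 169 169 185  98 177 181] 
 start [176 175 175 174 175 173 170 173 173 173 173 172 176 122  99 100 103  70
  50  32  47  50  49  48  48  47  49  49  48  50  49  48  49  48  50  33
  23  23  24  24  27  24  29  21  12  14  14  14  14  17  17  12   8  56
 162 161 177  93 168 173]
short diff 4.331196581196581 bounds 14
```

```bash
python3 -c "
from plant import *
print(finish_job())"
```

```text
the job is handed in; nothing more can be done
None
```

The job is handed in: I rocked the tall pack free and it is held upright about 2 cm above its bay. In the last camera check the charger was still down on its plate and the short pack was still seated. No verdict came back.

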